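# Kick the leg down and hold the device frame upright

### The arm

A 6-joint arm with a two-finger parallel gripper is mounted at the origin on the work surface. World frame = base frame: x ahead of the robot, y to its left, z up, the work surface at z = 0. Lengths are in m, angles in rad, forces in N, time in s.
With the tool pointing down it reaches from about 0.35 to 0.775 m from the base axis. Payload 7.3 kg.
Tool frame: the origin (TCP) lies at the very end of the fingers, on their centre line; the grasp point (between the pads) lies 19 mm behind it; x points along the fingers, y is the direction in which the jaws open and shut, and the axes are right-handed (so a half turn about x gives the same grasp; the last joint's range is limited). The gripper opens to 92 mm and grips with 3 to 60 N. Pads are 19 mm wide; open, the fingers measure 130 mm over their backs; the gripper's body (75 mm by 190 mm) begins 47 mm behind the grasp point.
Start: joints at [-1.436, 0.342, 1.524, -0, 1.275, -0.146], TCP at [0.146, -0.504, 0.227] pointing down, gripper open.
Joint ranges: [-2.53, 2.53], [-0.77, 2.02], [0.04, 2.7], [-1, 4.14], [0.28, 2.66], [-3.11, 3.11]. Speed limits (rad/s): [2.57, 2.57, 3.14, 3.14, 3.14, 3.14].

### API

Orientations are given as [roll, pitch, yaw] about the fixed x, y, z axes, in that order (R = Rz(yaw) Ry(pitch) Rx(roll)).
In Python, from cell import robot gives the robot as it stands.
- The arm moves only by the tool play_rows, never from a script. Its argument "moves" is a list that holds one entry, the list of rows, each a list of 5 numbers: the shift along the tool's x, y, z in m, then the turn about the tool's x in degrees, then the opening, from -1 (shut) to 1 (fully open), so that 0 is half open. A call has exactly 10 rows; each row shifts and turns the pose as measured when the row begins, along the tool's axes as they then stand; what a row does not reach is not made up. A row lasts 1/10 s, in which the tool goes at most 50 mm and 8.59 degrees, less where a joint would pass 70% of its speed; a pose out of reach is approached as far as the arm can. A call with a gripper value outside its range is refused whole. The fingers move at their own pace and stop on an object; "grip_force" is the grip in N (left out, the last holds). Time passes only in rows, so rows that do not move let the fingers close, or fill a call up. It gives the time, the measured TCP pose, the force and the opening at its end, in the units of the state.
- robot.observe(): the state, without advancing time (a new reading comes with each control period).
- robot.read_camera(name): name is "scene" or "top"; returns the picture (480x640x3 uint8, red, green, blue); there is no depth.
- robot.get_calibration(name): a dict with "mtx" (3x3 intrinsics, pixels), "view" (4x4, takes a point from world to camera coordinates). Camera axes: x right, y up, looking along -z (the intrinsics and any distortion apply to the point x, -y, -z); pixel columns grow to the right and rows downward; lengths in m; the calibration is good to about 2 mm. A picture is of the moment at which its call begins. get_calibration takes no time and is no camera call.
- robot.hand_in(): hands the job in, once; it reports no verdict.
Trained networks look in the newest picture that a camera, given by its name, has taken for a name from the list of things; names that differ only in an ending like _2 or _b are one class to them, and where a whole thing is asked for, a point or a joint stands for the part that bears it (a point fixed in the world has none). Each returns a list of dicts, best first, with "score" (0 to 1); they miss things now and then, are a little off and sometimes report something else, mostly with a low value. They report only what shows in the picture. A call takes as long as a camera call.
- robot.spot_in(camera, label): "point" ([column, row] in pixels, amid what is visible of it).
The state is a dict: "time": time; "qpos": joint angles; "qvel": joint speeds; "joint_efforts": joint torques, N m; "tool_pos": TCP position; "tool_rot": TCP orientation; "contact_force": force on the tool from outside, world axes, zero at the start; "torque": the same for the moment, N m; "opening": finger opening in m.
Only numpy, scipy, OpenCV 4.12 (cv2) and the standard library are available. Lean on these libraries where they do the work, as an engineer would, in place of code of your own. Each camera call takes 0.05 s, during which the arm holds its last target.

### The job

The loaded device frame is leaning forward on its rests: flip the kickstand at its back down over centre while it still leans there, so that the leg snaps to its stop. Then take the frame by its top bar, stand it up until the kickstand's foot bears on the bench, and finish while holding it there, upright, with the fingers on the bar (let go, it would tip forward again). Do not let it go over backwards, and leave the other things on the bench where they are.

Things in the scene. Friction and masses are not known exactly. Their poses are not given: they have to be found in the camera images.
- stand: Dark steel stand bolted to the bench, two runners 260 mm long, 292 mm apart, with hinge lugs. Origin: on the bench, mid-stand, straight below the frame's hinge axis. x to the back (the kickstand's side), y along the hinge axis, z up. The hinge axis is parallel to y, 35 mm above the bench.
- chassis (a joint): Lean of the device frame (280 mm wide, breakers on its front up to 95 mm before its plane, nose-heavy), rad: 0 upright, + leaning forward (top to the stand's -x). It rests at 0.25 and, let go upright, falls back there. Standing it up takes about 4 N at the bar at first, 1 to 2 N near upright. Going backwards past 0, only the foot of the lowered leg stops it.
- top_bar: Round steel bar, 20 mm diameter, 280 mm long, along the frame's top: the thing to hold. Origin: mid-length on its centre line, 255 mm from the hinge axis (290 mm above the bench when upright). y along the bar, x to the frame's back. Clear below it: 38 mm down to the breakers in front, more behind; black end caps beyond 118 mm from the middle.
- kickstand (a joint): Angle of the leg about the hub, rad: 0 folded (along the frame's back, its end to the stand's +y and slightly up), 1.86 down on its stop. An over-centre spring holds it at both ends: pressing the tab takes 3 to 4 N at first, then less; past about 0.9 the spring snaps it to 1.86 by itself.
- hub: Kickstand's pivot at the frame's back. Origin: on the pivot axis, at the leg's centre line; in the frame's own axes 42 mm behind, 50 mm to -y of and 120 mm above the middle of the hinge axis. Its x axis is the pivot axis: it points out of the frame's back, 15 degrees up from the frame's own back direction. Its y is the stand's y. The leg turns about minus x, from +y to -z.
- tab (a point): Middle of the upper, pressed face of the kick tab: a ribbed steel plate 34 mm along the leg, 36 mm wide, 6 mm thick, that sticks out backwards from the leg, 120 mm from the hub along the leg and centred 22 mm out from it. The leg is a steel tube of 14 mm diameter, with 25 mm clear to the frame.
- foot: Rubber ball foot, 24 mm diameter, at the leg's end. Origin: the ball's centre, 150 mm from the hub. Leg down and frame leaning, it hangs about 20 mm clear of the bench; it meets the bench when the frame is upright (joint chassis 0 to -0.02).
- bench: The wooden bench; its top is at height 0.
- screwdriver: bystander, screwdriver about 190 long lying behind the stand. Sizes in mm. Origin: its underside, about the middle.
- tape_roll: bystander, black roll of tape, 68 in diameter and 19 high, lying flat behind the stand under the folded leg. Sizes in mm. Origin: its underside, about the middle.
- spare_breaker: bystander, one loose white breaker lying on its side in front of the stand. Sizes in mm. Origin: its underside, about the middle.
- multimeter: bystander, dark hand multimeter 190 x 85 x 40, lying. Sizes in mm. Origin: its underside, about the middle.
- side_cutters: bystander, side cutters about 155 long, lying. Sizes in mm. Origin: its underside, about the middle.
- parts_tray: bystander, grey four-way tray 160 x 110 x 35. Sizes in mm. Origin: its underside, about the middle.
- rail_offcut: bystander, 200 length of steel mounting rail, 35 wide. Sizes in mm. Origin: its underside, about the middle.

How it is judged:
On the way, in this order (a step that is already met when the one before it is completed fails the run):
1. the kickstand is down on its stop while the frame still leans forward (value of joint kickstand above 1.76 rad and value of joint chassis above 0.15 rad), for 0.2 s.
2. the frame is upright, the foot bears on the bench and the fingers are on the top bar (value of joint kickstand above 1.76 rad and value of joint chassis between -0.04 and 0.04 rad and contact force between foot and bench above 0.5 N and contact force between the fingers and top_bar above 0.5 N), for 0.3 s.
At the end, for the whole second after the job is handed in: Kickstand down on its stop (over 1.76 rad), frame upright within 0.04 rad and still, the foot pressing on the bench with over 0.5 N, the fingers on the top bar with over 0.5 N, no bystander more than 30 mm from where it was (all of step 2 and velocity of joint chassis between -0.05 and 0.05 rad/s and distance of each of screwdriver, tape_roll, spare_breaker, multimeter, side_cutters, parts_tray, rail_offcut from where it was at the start of the episode below 0.03 m); the arm keeps its last pose, push and grip.
It fails at once if the frame goes over backwards (more than 0.1 rad past upright) (value of joint chassis below -0.1 rad).
It fails at once if a bystander is knocked more than 40 mm away (distance of any of screwdriver, tape_roll, spare_breaker, multimeter, side_cutters, parts_tray, rail_offcut from where it was at the start of the episode above 0.04 m).
It also fails if it takes over 56 s, if anything falls off the work surface, if the arm or the gripper's body presses on something with over 40 N, if the wrist force passes 120 N, or if a joint passes its speed limit or range.

## Working session

There is one attempt and no reset: what is moved stays moved. The work goes in short steps, Python scripts to look and compute and a tool call to move; the robot and the scene stay as the last step left them, time stands still between calls to the robot, and variables do not carry over. Pictures are saved under pics/ and viewed, and the job is handed in when it is done.

Besides the shell and the picture viewer there is one more tool, called after "Request:" as name([rows], argument=value, ...), one row to a line, values as JSON. play_rows: Moves the arm, as the interface text tells. Its arguments: {"type":"object","properties":{"moves":{"type":"array"},"grip_force":{"type":"number"}},"required":["moves"]}

```bash
mkdir -p pics; ls; python3 - <<'E'
from cell import robot
import cv2,numpy as np
np.set_printoptions(precision=4,suppress=True)
s=robot.observe();print(s)
for n in ["scene","top"]:
    im=robot.read_camera(n);cv2.imwrite(f"pics/{n}0.png",im[:,:,::-1])
    c=robot.get_calibration(n);print(n,c)
    for l in ["stand","top_bar","hub","tab","foot","kickstand","screwdriver","tape_roll","spare_breaker","multimeter","side_cutters","parts_tray","rail_offcut"]:
        print(l,[(np.round(d["point"]),round(d["score"],2)) for d in robot.spot_in(n,l)[:2]])
E
```

```text
pics
{'time': 0.0, 'qpos': array([-1.4359,  0.3427,  1.525 , -0.    ,  1.2754, -0.146 ]), 'qvel': array([-0.0001,  0.0012, -0.    , -0.0011,  0.0006,  0.0009]), 'joint_efforts': array([  0.0024, -43.1232, -24.4226,   0.0719,   0.0558,  -0.0002]), 'tool_pos': array([ 0.1455, -0.504 ,  0.2261]), 'tool_rot': array([-1.7093,  1.5693,  1.7132]), 'contact_force': array([ 0.217 , -0.6652,  0.3985]), 'torque': array([-0.0172,  0.0035, -0.0103]), 'opening': 0.0919819437131824}
scene {'mtx': array([[529.9782,   0.    , 312.877 ],
       [  0.    , 529.9782, 245.157 ],
       [  0.    ,   0.    ,   1.    ]]), 'view': array([[ 0.6946,  0.7193,  0.0061, -0.3944],
       [-0.6286,  0.6028,  0.4915,  0.255 ],
       [ 0.3498, -0.3452,  0.8709, -1.7788],
       [ 0.    ,  0.    ,  0.    ,  1.    ]])}
stand [(array([307., 278.]), 0.59)]
top_bar [(array([302., 256.]), 0.64)]
hub [(array([320., 253.]), 0.84)]
tab [(array([293., 243.]), 0.56)]
foot [(array([297., 268.]), 0.7)]
kickstand [(array([304., 277.]), 0.62), (array([294., 245.]), 0.54)]
screwdriver [(array([318., 215.]), 0.77)]
tape_roll [(array
[... 508 characters left out ...]
1, -0.6012],
       [-0.1091,  0.0019,  0.994 , -1.4729],
       [ 0.    ,  0.    ,  0.    ,  1.    ]])}
stand [(array([344., 249.]), 0.71)]
top_bar [(array([352., 244.]), 0.58)]
hub [(array([324., 253.]), 0.96)]
tab [(array([331., 282.]), 0.65)]
foot [(array([322., 253.]), 0.56), (array([347., 295.]), 0.47)]
kickstand [(array([334., 282.]), 0.63)]
screwdriver [(array([266., 316.]), 0.77)]
tape_roll [(array([302., 310.]), 0.74)]
spare_breaker [(array([377., 211.]), 0.91)]
multimeter [(array([485., 339.]), 0.57)]
side_cutters [(array([486., 273.]), 0.98), (array([310., 312.]), 0.6)]
parts_tray [(array([155., 260.]), 0.76)]
rail_offcut [(array([152., 339.]), 0.82), (array([332., 280.]), 0.47)]
```

```bash
python3 - <<'E'
import cv2
a=cv2.imread("pics/scene0.png")[130:400,120:480];cv2.imwrite("pics/scene0c.png",cv2.resize(a,(800,600),interpolation=cv2.INTER_CUBIC))
a=cv2.imread("pics/top0.png")[150:360,220:500];cv2.imwrite("pics/top0c.png",cv2.resize(a,(800,600),interpolation=cv2.INTER_CUBIC))
E
```

```text
(no output)
```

View pics/scene0c.png

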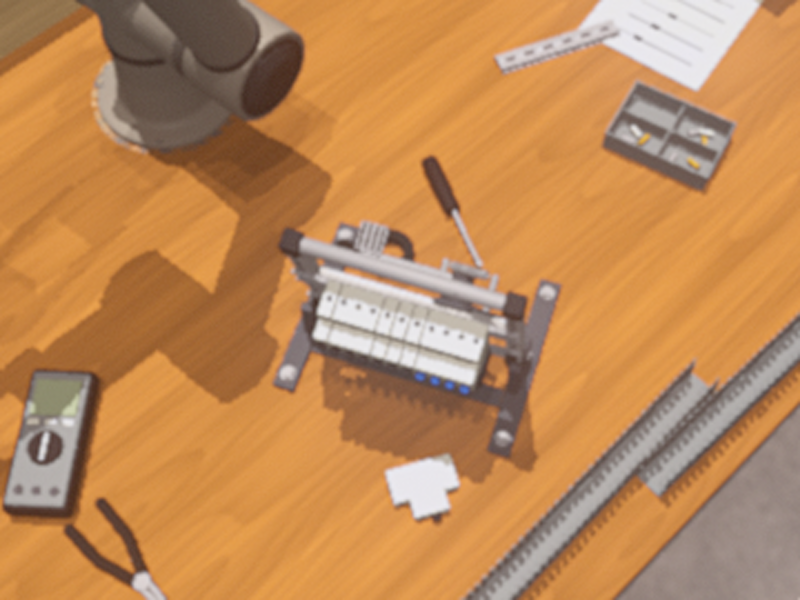

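View pics/top0c.png

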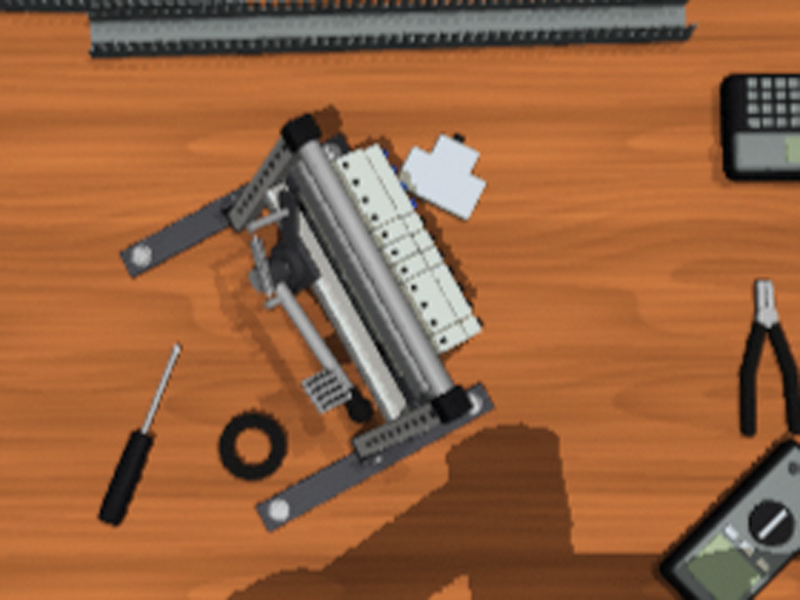

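View pics/top0.png

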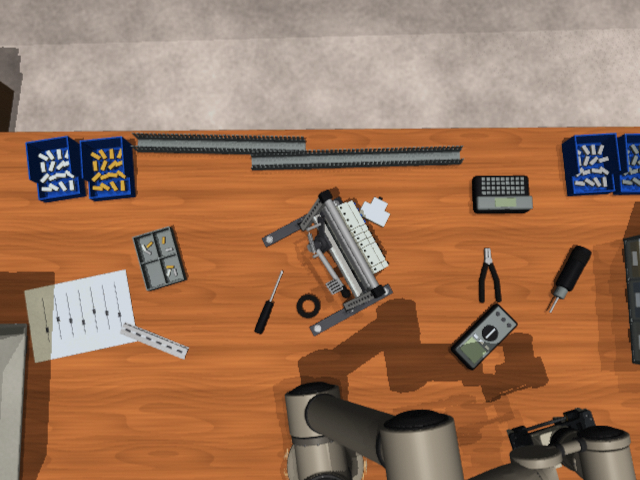

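View pics/scene0.png

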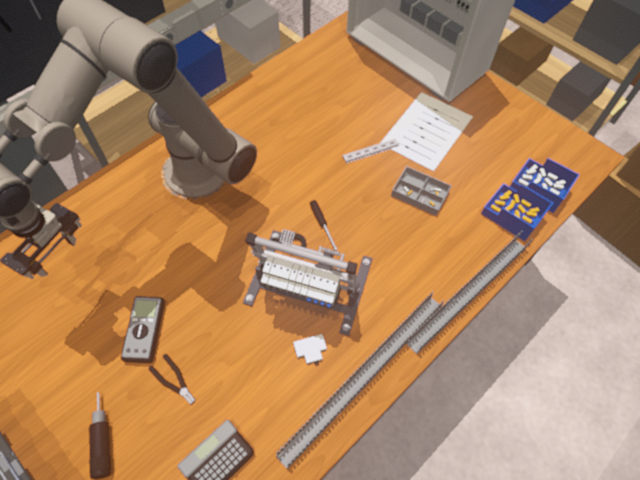

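```bash
cat > h.py <<'E'
from cell import robot
import cv2,numpy as np
from scipy.optimize import least_squares
from scipy.spatial.transform import Rotation as R
np.set_printoptions(precision=4,suppress=True)
C={n:robot.get_calibration(n) for n in("scene","top")}
def proj(n,p):
    c=C[n];q=c["view"][:3]@np.append(p,1);q=q*[1,-1,-1];q=c["mtx"]@q;return q[:2]/q[2]
def ray(n,uv,z):
    c=C[n];V=c["view"];d=np.linalg.inv(c["mtx"])@[uv[0],uv[1],1];d=V[:3,:3].T@(d*[1,-1,-1]);o=-V[:3,:3].T@V[:3,3]
    return o+d*(z-o[2])/d[2]
class S:
    def __init__(s,x,y,yaw,lean=.25,k=0):
        s.T=np.array([x,y,0]);s.Rs=R.from_euler('z',yaw).as_matrix();s.lean=lean
        s.H=s.T+[0,0,.035];s.Rf=s.Rs@R.from_euler('y',-lean).as_matrix()
        s.hub=s.f([.042,-.05,.12]);s.Rh=s.Rf@R.from_euler('y',-np.radians(15)).as_matrix();s.k=k
    def st(s,p): return s.T+s.Rs@np.array(p)
    def f(s,p): return s.H+s.Rf@np.array(p)
    def leg(s,r,out=0,up=0):
        # leg local: r along leg, out along pivot x, up normal (pressed face side)
        k=s.k-LEG0
        d=np.array([0,np.cos(k),-np.sin(k)]);n=np.array([0,np.sin(k),np.cos(k)])
        return s.hub+s.Rh@(r*d+up*n+np.array([out,0,0]))
LEG0=0.1
E
cat > fit.py <<'E'
from h import *
ob=[("top",(325,195.9),'c',-1),("top",(379.3,291),'c',1),("scene",(351.8,266.8),'c',-1),("scene",(251.4,238.9),'c',1),
("top",(269.7,239.6),'b',(1,-1)),("top",(317.7,328.5),'b',(1,1)),("top",(387,290),'b',(-1,1)),("top",(336.6,202.5),'b',(-1,-1)),
("scene",(275.7,234.9),'b',(1,1)),("scene",(249.6,297.4),'b',(-1,1)),("scene",(366.2,261.4),'b',(1,-1)),("scene",(346.4,327),'b',(-1,-1))]
def res(v,full=False):
    s=S(*v[:3],lean=v[5]);o=[]
    for n,uv,t,a in ob:
        p=s.f([0,a*v[3],.255]) if t=='c' else s.st([a[0]*v[4],a[1]*.146,.012])
        o.append(proj(n,p)-uv)
    return np.ravel(o)
r=least_squares(res,[.6,-.03,2.08,.129,.11,.25],loss='soft_l1');print(r.x);print(res(r.x).reshape(-1,2))
s=S(*r.x[:3]);print("bar",s.f([0,0,.255]),"hub",s.hub, "hubpx",proj("top",s.hub),proj("scene",s.hub))
for L in(0,.1,.2,.29):
    import h;h.LEG0=-0 
    s.k=-L
    import types
    k=-L
    def leg(r,out,up,k=k):
        d=np.array([0,np.cos(k),-np.sin(k)]);n=np.array([0,np.sin(k),np.cos(k)]);return s.hub+s.Rh@(r*d+up*n+np.array([out,0,0]))
    t=leg(.12,.022,.003);f=leg(.15,0,0);print(L,"tab",t,proj("top",t),proj("scene",t),"foot",f,proj("top",f),proj("scene",f))
E
python3 fit.py
```

```text
[ 0.5601 -0.012   2.0659  0.1306  0.1116  0.2482]
[[ 0.0766 -0.9074]
 [-0.7271 -0.9039]
 [-0.4553 -0.0077]
 [-0.9266 -0.6503]
 [-0.3932 -1.0588]
 [ 0.1105 -1.0923]
 [-1.2278 -0.4878]
 [-0.1803 -0.4834]
 [-1.3141 -0.3934]
 [-1.1585  0.1849]
 [-0.6357 -1.3694]
 [-1.111  -0.3281]]
bar [ 0.5901 -0.0676  0.2821] hub [0.5989 0.0214 0.1617] hubpx [314.9908 244.6014] [326.9008 255.9059]
0 tab [ 0.4849 -0.02    0.1751] [331.4267 287.9344] [286.9555 236.3292] foot [ 0.4669 -0.0499  0.1617] [342.9261 294.9704] [274.7146 241.198 ]
0.1 tab [ 0.4885 -0.0248  0.1855] [333.3479 286.3654] [286.4247 236.245 ] foot [ 0.4711 -0.056   0.1747] [345.4924 293.2132] [273.7953 241.1069]
0.2 tab [ 0.4931 -0.0289  0.1958] [335.0426 284.3766] [286.3141 236.2785] foot [ 0.4765 -0.0613  0.1876] [347.7926 290.9236] [273.3904 241.1626]
0.29 tab [ 0.498  -0.032   0.2049] [336.355  282.2378] [286.5836 236.4115] foot [ 0.4824 -0.0654  0.1991] [349.6084 288.416 ] [273.4829 241.3416]
```

```bash
python3 - <<'E'
import cv2
a=cv2.imread("pics/scene0.png")[215:315,240:373];a=cv2.resize(a,(798,600),interpolation=cv2.INTER_LANCZOS4);cv2.imwrite("pics/s1.png",a)
a=cv2.imread("pics/top0.png")[185:335,255:405];a=cv2.resize(a,(600,600),interpolation=cv2.INTER_LANCZOS4);cv2.imwrite("pics/t1.png",a)
E
```

```text
(no output)
```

View pics/s1.png

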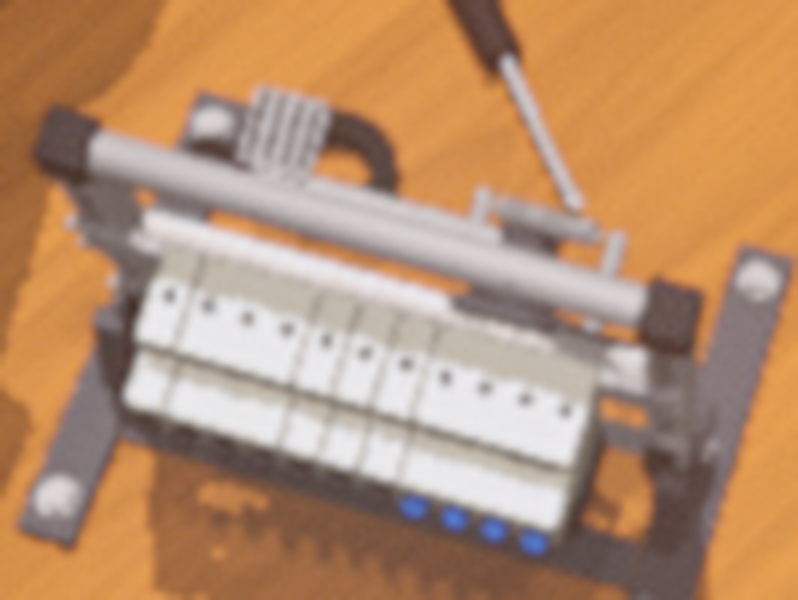

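View pics/t1.png

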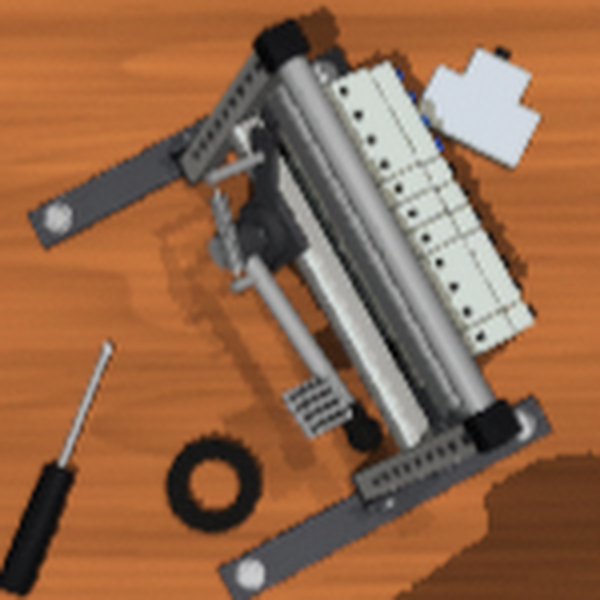

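```bash
sed -i 's/^class S/ST=(.5601,-.012,2.0659)\nclass S/' h.py; cat > plan.py <<'E'
from h import *
o=robot.observe();M=R.from_euler('xyz',o["tool_rot"]).as_matrix();print(M,o["qpos"],o["time"])
def ang(v): return np.degrees(np.arctan2(v[1],v[0]))
print("tool y ang",ang(M[:,1]),"stand x,y",np.degrees(ST[2]),np.degrees(ST[2])+90)
s=S(*ST)
print("bar",s.f([0,0,.255]))
for th in (0,.2,.4,.6,.8,.95,1.1):
    s.k=th
    # finger (-y) contact: edge at c-.042 horizontally in hub frame
    c=.15-.02*min(th,.9)/.9; t=th-LEG0
    h=c-.042
    # highest face point under finger: min horizontal in [h,h+.019] on face r in .103-.137
    r=max(.103,min(.137,(h-.003*np.sin(t))/np.cos(t)))
    p=s.leg(r,.024,.003)
    # plan pos of TCP: stand y = hub y + c ; x = p's x
    ps=s.Rs.T@(p-s.T); hy=(s.Rs.T@(s.hub-s.T))[1]
    tcp=s.st([ps[0],hy+c,ps[2]])
    print(th,round(r,4),"TCP",tcp,"stand",np.array([ps[0],hy+c,ps[2]]))
E
python3 plan.py
```

```text
[[-0.      0.2771 -0.9608]
 [-0.0001 -0.9608 -0.2771]
 [-1.      0.0001  0.0001]] [-1.436   0.342   1.5241 -0.      1.2754 -0.146 ] 1.4
tool y ang -73.91008087135913 stand x,y 118.36735089607677 208.36735089607677
bar [ 0.5901 -0.0675  0.2821]
0 0.1088 TCP [ 0.4602 -0.0374  0.1855] stand [0.0251 0.1    0.1855]
0.2 0.1038 TCP [ 0.4591 -0.0261  0.167 ] stand [0.0355 0.0956 0.167 ]
0.4 0.103 TCP [ 0.4583 -0.0153  0.1494] stand [0.0454 0.0911 0.1494]
0.6 0.1062 TCP [ 0.4574 -0.0043  0.1313] stand [0.0556 0.0867 0.1313]
0.8 0.1154 TCP [0.4558 0.0081 0.1106] stand [0.0672 0.0822 0.1106]
0.95 0.1299 TCP [0.4523 0.0193 0.09  ] stand [0.0788 0.08   0.09  ]
1.1 0.137 TCP [0.4481 0.0271 0.0743] stand [0.0876 0.08   0.0743]
```

Request:
play_rows([
  [[-0.035,0,0,-8.5,0],[-0.035,0,0,-8.5,0],[-0.035,0,0,-8.5,0],[-0.035,0,0,-8.5,0],[0,0,0,-8.5,0],[0,0,0,-8.5,0],[0,0,0,-8.5,0],[0,0,0,-8.5,0],[0,0,0,-8.5,0],[0,0,0,-8.5,0]],
])

```text
time: 2.4
tool_pos: [0.1455, -0.504, 0.3729]
tool_rot: [2.507, 1.571, 1.15]
contact_force: [0.2, -0.9, -0.3]
opening: 0.0458
```

```bash
cat > go.py <<'E'
from h import *
import sys
# go.py X Y Z YAW : needed shift in tool axes & turn
o=robot.observe();M=R.from_euler('xyz',o["tool_rot"]).as_matrix()
x,y,z,w=map(float,sys.argv[1:5])
d=np.array([x,y,z])-o["tool_pos"];a=np.degrees(np.arctan2(M[1,1],M[0,1]))
print("t",o["time"],"pos",o["tool_pos"],"yaw",round(a,2),"F",o["contact_force"],"q",o["qpos"])
print("world d",d,"tool d now",M.T@d,"turn",round(-((w-a+180)%360-180),2))
w=np.radians(w);M2=np.array([[0,np.cos(w),np.sin(w)],[0,np.sin(w),-np.cos(w)],[-1,0,0]]);M2[:,2]=np.cross(M2[:,0],M2[:,1])
print("tool d after turn",M2.T@d)
E
python3 go.py .46 -.0374 .37 28.37
```

```text
t 2.4 pos [ 0.1455 -0.504   0.3729] yaw 12.26 F [ 0.1856 -0.9487 -0.2637] q [-1.436   0.2741  1.2252  0.      1.6424 -1.65  ]
world d [ 0.3145  0.4666 -0.0029] tool d now [ 0.0029  0.4064 -0.3891] turn -16.11
tool d after turn [ 0.0029  0.4985 -0.2611]
```

Request:
play_rows([
  [[0,0,0,-8,0],[0,0,0,-8,0],[0,0.034,-0.018,0,0],[0,0.034,-0.018,0,0],[0,0.034,-0.018,0,0],[0,0.034,-0.018,0,0],[0,0.034,-0.018,0,0],[0,0.034,-0.018,0,0],[0,0.034,-0.018,0,0],[0,0.034,-0.018,0,0]],
])

```text
time: 3.4
tool_pos: [0.3156, -0.2396, 0.3713]
tool_rot: [2.237, 1.57, 1.169]
contact_force: [1.5, -0.2, -0.0]
opening: 0.0463
```

```bash
python3 go.py .46 -.0374 .37 28.37
```

```text
t 3.4 pos [ 0.3156 -0.2396  0.3713] yaw 28.76 F [ 1.508  -0.1547 -0.0286] q [-0.8443  0.0169  1.5358  0.0011  1.5894 -1.3462]
world d [ 0.1444  0.2022 -0.0013] tool d now [ 0.0016  0.2239 -0.1078] turn 0.39
tool d after turn [ 0.0013  0.2231 -0.1093]
```

Request:
play_rows([
  [[0,0.032,-0.0155,0,0],[0,0.032,-0.0155,0,0],[0,0.032,-0.0155,0,0],[0,0.032,-0.0155,0,0],[0,0.032,-0.0155,0,0],[0,0.032,-0.0155,0,0],[0,0.032,-0.0155,0,0],[0,0,0,0,0],[0,0,0,0,0],[0,0,0,0,0]],
])

```text
time: 4.4
tool_pos: [0.4652, -0.023, 0.3725]
tool_rot: [0.955, 1.567, -0.107]
contact_force: [0.1, -0.5, -0.1]
opening: 0.046
```

```bash
python3 go.py .46 -.0374 .21 28.37; python3 - <<'E'
from h import *
for n in("scene","top"):
    im=robot.read_camera(n)[:,:,::-1]
    im=im[180:360,200:440] if n=="top" else im[140:340,170:436]
    cv2.imwrite(f"pics/{n}3.png",cv2.resize(im,(800,600),interpolation=cv2.INTER_CUBIC))
E
```

```text
t 4.4 pos [ 0.4652 -0.023   0.3725] yaw 29.13 F [ 0.0859 -0.549  -0.0767] q [-0.2144  0.1532  1.381   0.0004  1.6037 -0.7228]
world d [-0.0052 -0.0144 -0.1625] tool d now [ 0.1625 -0.012   0.0097] turn 0.76
tool d after turn [ 0.1625 -0.0114  0.0102]
```

View pics/scene3.png

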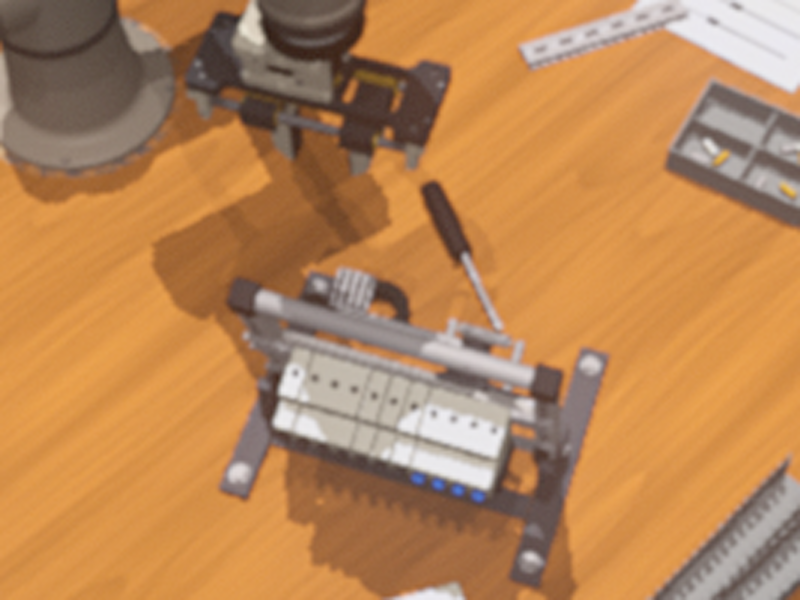

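View pics/top3.png

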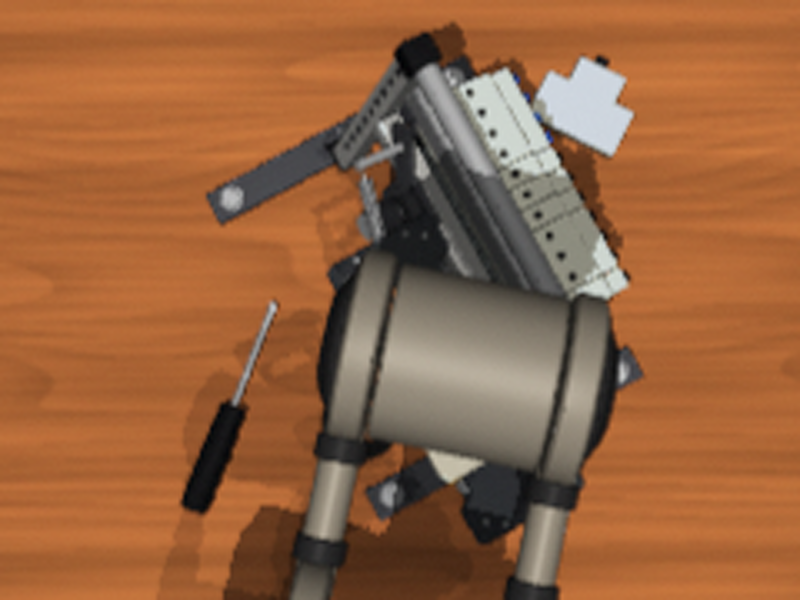

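Request:
play_rows([
  [[0,-0.006,0.005,0.7,0],[0,-0.006,0.005,0,0],[0.03,0,0,0,0],[0.03,0,0,0,0],[0.03,0,0,0,0],[0.03,0,0,0,0],[0.02,0,0,0,0],[0.005,0,0,0,0],[0,0,0,0,0],[0,0,0,0,0]],
])

```text
time: 5.5
tool_pos: [0.4577, -0.0489, 0.2266]
tool_rot: [0.693, 1.559, -0.396]
contact_force: [0.1, 0.9, -0.3]
opening: 0.0459
```

```bash
python3 go.py .46 -.0374 .186 28.37; python3 - <<'E'
from h import *
for n in("scene",):
    im=robot.read_camera(n)[:,:,::-1]
    im=im[180:310,230:403]
    cv2.imwrite(f"pics/{n}4.png",cv2.resize(im,(798,600),interpolation=cv2.INTER_CUBIC))
E
```

```text
t 5.5 pos [ 0.4577 -0.0489  0.2266] yaw 27.59 F [ 0.1398  0.8799 -0.3197] q [-0.2722  0.2168  1.7003 -0.0016  1.2123 -0.753 ]
world d [ 0.0023  0.0115 -0.0406] tool d now [ 0.0406  0.007  -0.0096] turn -0.78
tool d after turn [ 0.0406  0.0075 -0.0091]
```

View pics/scene4.png

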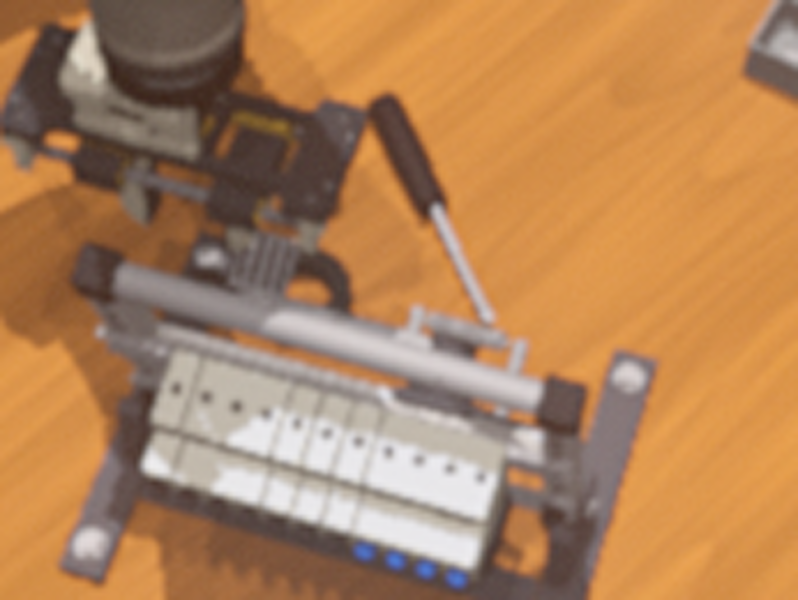

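Request:
play_rows([
  [[0,0.004,-0.005,-0.4,0],[0,0.002,-0.003,0,0],[0,0,0,0,0],[0,0,0,0,0],[0.01,0,0,0,0],[0.008,0,0,0,0],[0.005,0,0,0,0],[0,0,0,0,0],[0,0,0,0,0],[0,0,0,0,0]],
])

```text
time: 6.55
tool_pos: [0.4617, -0.0384, 0.2044]
tool_rot: [0.752, 1.552, -0.329]
contact_force: [0.3, 0.2, 0.5]
opening: 0.0454
```

```bash
python3 go.py .46 -.0374 .186 28.37
```

```text
t 6.55 pos [ 0.4617 -0.0384  0.2044] yaw 28.06 F [0.2851 0.2058 0.5269] q [-0.2476  0.2402  1.735  -0.0017  1.1478 -0.7366]
world d [-0.0017  0.001  -0.0184] tool d now [ 0.0184 -0.0013 -0.0019] turn -0.31
tool d after turn [ 0.0184 -0.001  -0.0017]
```

Request:
play_rows([
  [[0.006,0,-0.001,0,0],[0.006,0,-0.001,0,0],[0.006,0,0,0,0],[0.008,0.0015,-0.0045,0,0],[0.008,0.0015,-0.0045,0,0],[0.008,0.0015,-0.0045,0,0],[0.008,0.0015,-0.0045,0,0],[0,0,0,0,0],[0,0,0,0,0],[0,0,0,0,0]],
])

```text
time: 7.55
tool_pos: [0.4576, -0.0166, 0.1494]
tool_rot: [0.673, 1.553, -0.408]
contact_force: [-0.1, 0.1, 0.7]
opening: 0.0459
```

```bash
python3 go.py .4523 .0193 .09 28.37; python3 - <<'E'
from h import *
for n in("scene",):
    im=robot.read_camera(n)[:,:,::-1]
    im=im[180:310,230:403]
    cv2.imwrite(f"pics/{n}5.png",cv2.resize(im,(798,600),interpolation=cv2.INTER_CUBIC))
E
```

```text
t 7.55 pos [ 0.4576 -0.0166  0.1494] yaw 28.1 F [-0.1427  0.0563  0.6897] q [-0.2014  0.2967  1.8291 -0.0043  0.9984 -0.6894]
world d [-0.0053  0.0359 -0.0594] tool d now [ 0.059   0.0116 -0.035 ] turn -0.27
tool d after turn [ 0.0594  0.0124 -0.0341]
```

View pics/scene5.png

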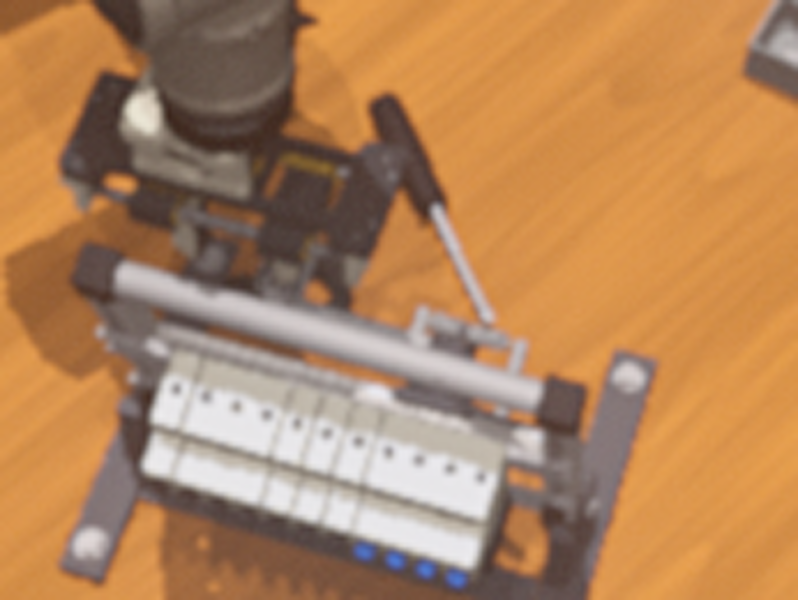

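Request:
play_rows([
  [[0.009,0.002,-0.005,0,0],[0.009,0.002,-0.005,0,0],[0.009,0.002,-0.005,0,0],[0.009,0.002,-0.005,0,0],[0.009,0.002,-0.005,0,0],[0.007,0.001,-0.004,0,0],[0,0,0,0,0],[0,0,0,0,0],[0,0,0,0,0],[0,0,0,0,0]],
])

```text
time: 8.6
tool_pos: [0.4539, 0.017, 0.0921]
tool_rot: [0.692, 1.554, -0.388]
contact_force: [0.6, -0.4, 0.7]
opening: 0.0459
```

```bash
python3 go.py .4523 .0193 .09 28.37; python3 - <<'E'
from h import *
s=S(*ST);s.k=1.86
for n in("scene","top"):
    im=robot.read_camera(n)[:,:,::-1]
    im=im[180:360,200:440] if n=="top" else im[180:310,230:403]
    cv2.imwrite(f"pics/{n}6.png",cv2.resize(im,(798,600),interpolation=cv2.INTER_CUBIC))
    print(n,"tab",proj(n,s.leg(.12,.022)),"foot",proj(n,s.leg(.15)),s.leg(.15))
E
```

```text
t 8.6 pos [0.4539 0.017  0.0921] yaw 28.1 F [ 0.6221 -0.356   0.6803] q [-0.1285  0.3766  1.9072 -0.0057  0.8417 -0.6151]
world d [-0.0016  0.0023 -0.0021] tool d now [ 0.0021 -0.0004 -0.0028] turn -0.27
tool d after turn [ 0.0021 -0.0003 -0.0028]
scene tab [341.0162 250.8146] foot [341.7516 258.5601] [0.5894 0.0983 0.0332]
top tab [287.251 254.7  ] foot [288.5793 253.4357] [0.5894 0.0983 0.0332]
```

View pics/scene6.png

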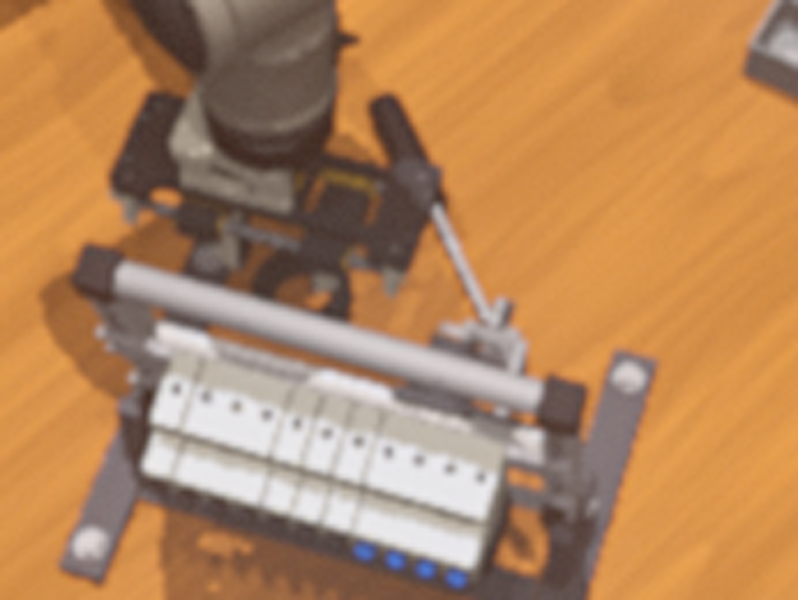

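View pics/top6.png

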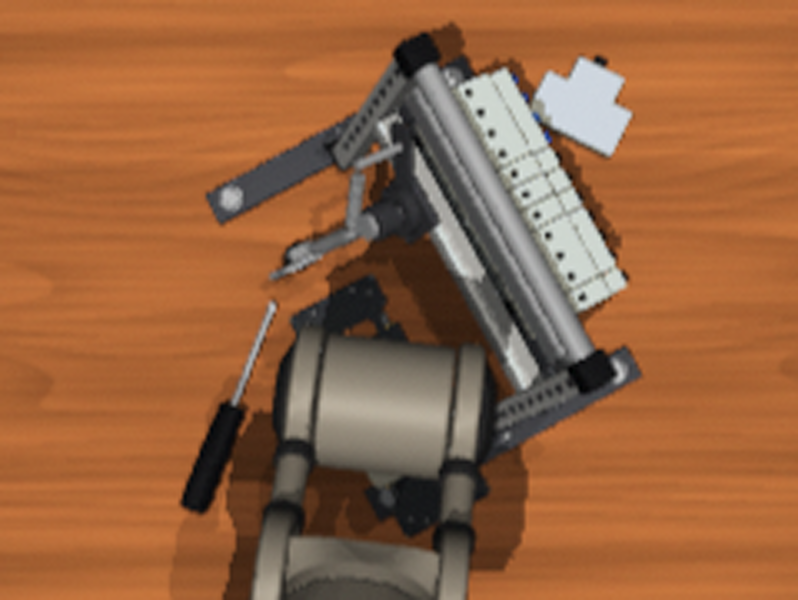

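Request:
play_rows([
  [[-0.01,0,-0.003,0,0],[-0.025,0,0,0,0],[-0.035,0,0,0,0],[-0.035,0,0,0,0],[-0.035,0,0,0,0],[-0.035,0,0,0,0],[-0.035,0,0,0,0],[-0.03,0,0,8,0.5],[-0.02,0,0,8,1],[0,0,0,8,1]],
])

```text
time: 9.7
tool_pos: [0.4447, 0.0224, 0.3715]
tool_rot: [1.223, 1.547, -0.291]
contact_force: [0.4, -0.1, -1.0]
opening: 0.0654
```

Request:
play_rows([
  [[0,0,0,8,1],[0,0,0,8,1],[0,0,0,8,1],[0,0,0,8,1],[0,0,0,8,1],[0,0,0,8,1],[0,0,0,8,1],[0,0,0,4,1],[0,0,0,0,1],[0,0,0,0,1]],
])

```text
time: 10.7
tool_pos: [0.44, 0.0239, 0.3821]
tool_rot: [2.389, 1.535, -0.219]
contact_force: [0.2, -0.1, -1.2]
opening: 0.0916
```

```bash
python3 go.py .5901 -.0676 .37 -61.6;  python3 - <<'E'
from h import *
for n in("scene","top"):
    im=robot.read_camera(n)[:,:,::-1]
    im=im[180:360,200:440] if n=="top" else im[180:310,230:403]
    cv2.imwrite(f"pics/{n}7.png",cv2.resize(im,(798,600),interpolation=cv2.INTER_CUBIC))
E
```

```text
t 10.7 pos [0.44   0.0239 0.3821] yaw -59.44 F [ 0.184  -0.1126 -1.1509] q [-0.1174  0.082   1.4386 -0.0036  1.5856  0.9196]
world d [ 0.1501 -0.0915 -0.0121] tool d now [ 0.018   0.1547 -0.0823] turn 2.16
tool d after turn [ 0.0121  0.1518 -0.0885]
```

View pics/scene7.png

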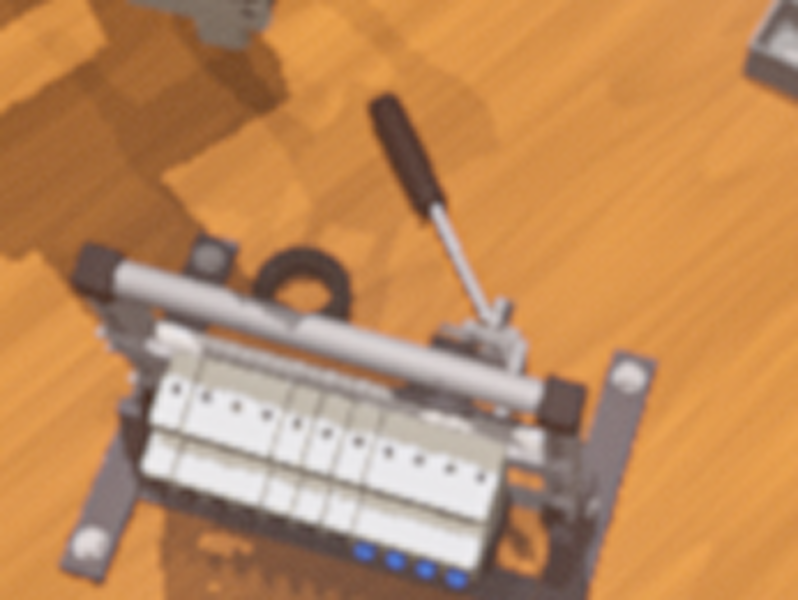

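Request:
play_rows([
  [[0,0,0,2,1],[0,0.024,-0.014,0,1],[0,0.024,-0.014,0,1],[0,0.024,-0.014,0,1],[0,0.024,-0.014,0,1],[0,0.022,-0.013,0,1],[0,0.01,-0.006,0,1],[0,0,0,0,1],[0,0,0,0,1],[0,0,0,0,1]],
])

```text
time: 11.8
tool_pos: [0.5703, -0.0542, 0.3871]
tool_rot: [2.435, 1.537, -0.198]
contact_force: [0.6, 0.5, -0.4]
opening: 0.0918
```

```bash
python3 go.py .5901 -.0676 .265 -61.6
```

```text
t 11.8 pos [ 0.5703 -0.0542  0.3871] yaw -60.84 F [ 0.5907  0.5181 -0.4409] q [-0.2292  0.3521  1.0785  0.0011  1.677   0.8325]
world d [ 0.0198 -0.0134 -0.1221] tool d now [ 0.1228  0.0186 -0.0076] turn 0.76
tool d after turn [ 0.1221  0.0212 -0.011 ]
```

Request:
play_rows([
  [[0,0.009,-0.004,0.4,1],[0,0.008,-0.004,0,1],[0,0.003,-0.002,0,1],[0,0,0,0,1],[0.02,0,0,0,1],[0.02,0,0,0,1],[0.02,0,0,0,1],[0.01,0,0,0,1],[0,0,0,0,1],[0,0,0,0,1]],
])

```text
time: 12.8
tool_pos: [0.5925, -0.0674, 0.3187]
tool_rot: [2.443, 1.532, -0.195]
contact_force: [-0.5, 0.7, 0.0]
opening: 0.0919
```

```bash
python3 go.py .5901 -.0676 .265 -61.6;  python3 - <<'E'
from h import *
for n in("scene","top"):
    im=robot.read_camera(n)[:,:,::-1]
    im=im[150:360,200:480] if n=="top" else im[150:310,210:423]
    cv2.imwrite(f"pics/{n}8.png",cv2.resize(im,(798,600),interpolation=cv2.INTER_CUBIC))
E
```

```text
t 12.8 pos [ 0.5925 -0.0674  0.3187] yaw -61.16 F [-0.469   0.6655  0.0048] q [-0.2428  0.4063  1.1774  0.0018  1.5192  0.8243]
world d [-0.0024 -0.0002 -0.0537] tool d now [ 0.0535 -0.0023  0.0038] turn 0.44
tool d after turn [ 0.0537 -0.001   0.0022]
```

View pics/scene8.png

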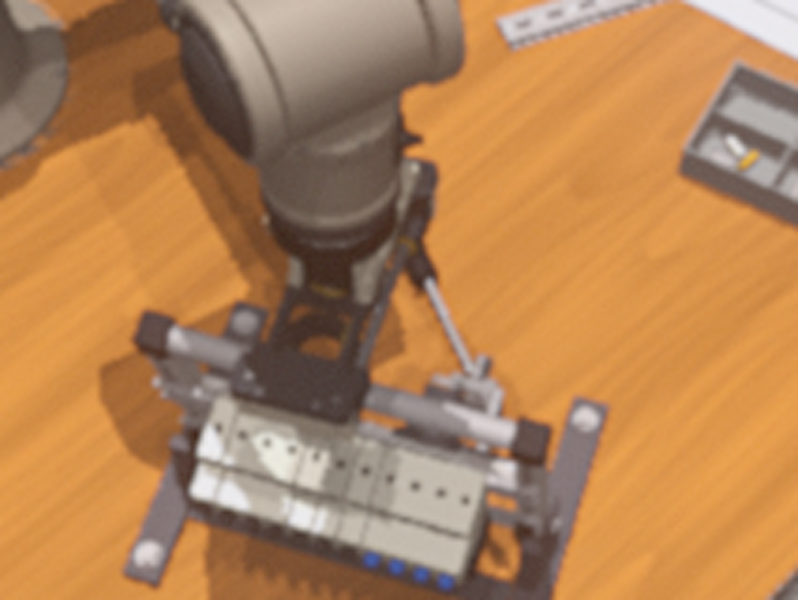

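Request:
play_rows([
  [[0.012,-0.001,0.001,0,1],[0.012,0,0.001,0,1],[0.012,0,0,0,1],[0.01,0,0,0,1],[0.004,0,0,0,1],[0,0,0,0,1],[0,0,0,0,1],[0,0,0,0,1],[0,0,0,0,1],[0,0,0,0,1]],
])

```text
time: 13.9
tool_pos: [0.5944, -0.0685, 0.2702]
tool_rot: [2.435, 1.523, -0.203]
contact_force: [0.1, 0.2, 0.1]
opening: 0.0915
```

```bash
python3 go.py .5901 -.0676 .265 -61.6;  python3 - <<'E'
from h import *
for n in("scene","top"):
    im=robot.read_camera(n)[:,:,::-1]
    im=im[150:360,200:480] if n=="top" else im[180:310,230:403]
    cv2.imwrite(f"pics/{n}9.png",cv2.resize(im,(798,600),interpolation=cv2.INTER_CUBIC))
E
```

```text
t 13.9 pos [ 0.5944 -0.0685  0.2702] yaw -61.17 F [0.0937 0.2493 0.0649] q [-0.2438  0.4239  1.2797  0.002   1.3907  0.823 ]
world d [-0.0043  0.0009 -0.0052] tool d now [ 0.005  -0.003   0.0035] turn 0.43
tool d after turn [ 0.0052 -0.0028  0.0033]
```

View pics/scene9.png

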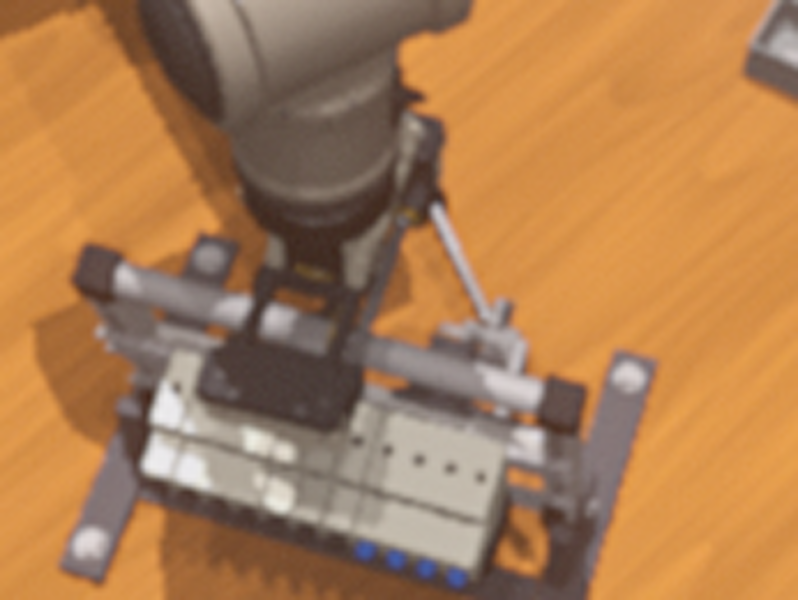

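Request:
play_rows([
  [[0.005,-0.003,0,0,1],[0.003,0,0,0,1],[0,0,0,0,-1],[0,0,0,0,-1],[0,0,0,0,-1],[0,0,0,0,-1],[0,0,0,0,-1],[0,0,0,0,-1],[0,0,0,0,-1],[0,0,0,0,-1]],
], grip_force=15)

```text
time: 15.0
tool_pos: [0.5932, -0.0657, 0.2615]
tool_rot: [2.435, 1.523, -0.203]
contact_force: [0.3, 0.5, -0.5]
opening: 0.0324
```

```bash
python3 go.py .5901 -.0676 .265 -61.6;python3 - <<'E'
from h import *
o=robot.observe();M=R.from_euler('xyz',o["tool_rot"]).as_matrix();print(M, o["tool_pos"]-.019*M[:,0],o["opening"])
E
```

```text
t 15.0 pos [ 0.5932 -0.0657  0.2615] yaw -61.17 F [ 0.3038  0.4753 -0.5117] q [-0.2396  0.4255  1.3009  0.0018  1.3678  0.8272]
world d [-0.0031 -0.0019  0.0035] tool d now [-0.0036  0.0003  0.0035] turn 0.43
tool d after turn [-0.0035  0.0002  0.0036]
[[ 0.0464  0.4819 -0.875 ]
 [-0.0096 -0.8757 -0.4828]
 [-0.9989  0.0308 -0.036 ]] [ 0.5923 -0.0655  0.2805] 0.032359745582840126
```

Request:
play_rows([
  [[0,0,0,0,-1],[0,0,0,0,-1],[0,0,0,0,-1],[0,0,0,0,-1],[0,0,0,0,-1],[-0.001,-0.003,0,0,-1],[-0.001,-0.003,0,0,-1],[-0.001,-0.003,0,0,-1],[0,0,0,0,-1],[0,0,0,0,-1]],
])

```text
time: 16.0
tool_pos: [0.5889, -0.0578, 0.2634]
tool_rot: [2.42, 1.523, -0.219]
contact_force: [2.2, -2.7, -4.9]
opening: 0.019
```

```bash
cat > lean.py <<'E'
from h import *
o=robot.observe();M=R.from_euler('xyz',o["tool_rot"]).as_matrix();g=o["tool_pos"]-.019*M[:,0]
s=S(*ST);p=s.Rs.T@(g-s.T);print("t",o["time"],"grasp stand",p,"lean",np.arcsin(-p[0]/.255),"Fstand",s.Rs.T@o["contact_force"],"op",o["opening"],"yM",s.Rs.T@M[:,1])
E
python3 lean.py
```

```text
t 16.0 grasp stand [-0.0534 -0.0029  0.2824] lean 0.2108305453271915 Fstand [-3.4243 -0.7026 -4.8569] op 0.018953094927726167 yM [-0.9995 -0.0073  0.0317]
```

Request:
play_rows([
  [[-0.0005,-0.004,0,0,-1],[-0.0005,-0.004,0,0,-1],[-0.0005,-0.004,0,0,-1],[-0.0005,-0.004,0,0,-1],[-0.0005,-0.004,0,0,-1],[-0.0005,-0.004,0,0,-1],[0,-0.002,0,0,-1],[0,0,0,0,-1],[0,0,0,0,-1],[0,0,0,0,-1]],
])

```text
time: 17.0
tool_pos: [0.5764, -0.0341, 0.2688]
tool_rot: [2.388, 1.516, -0.251]
contact_force: [1.6, -3.3, 1.3]
opening: 0.0198
```

```bash
python3 lean.py; python3 - <<'E'
from h import *
for n in("scene","top"):
    im=robot.read_camera(n)[:,:,::-1]
    im=im[150:360,200:480] if n=="top" else im[180:310,230:403]
    cv2.imwrite(f"pics/{n}10.png",cv2.resize(im,(798,600),interpolation=cv2.INTER_CUBIC))
E
```

```text
t 17.0 grasp stand [-0.0265 -0.0031  0.2878] lean 0.1040146490741565 Fstand [-3.6692  0.2008  1.3128] op 0.019830754216050354 yM [-0.9993 -0.0071  0.0376]
```

View pics/scene10.png

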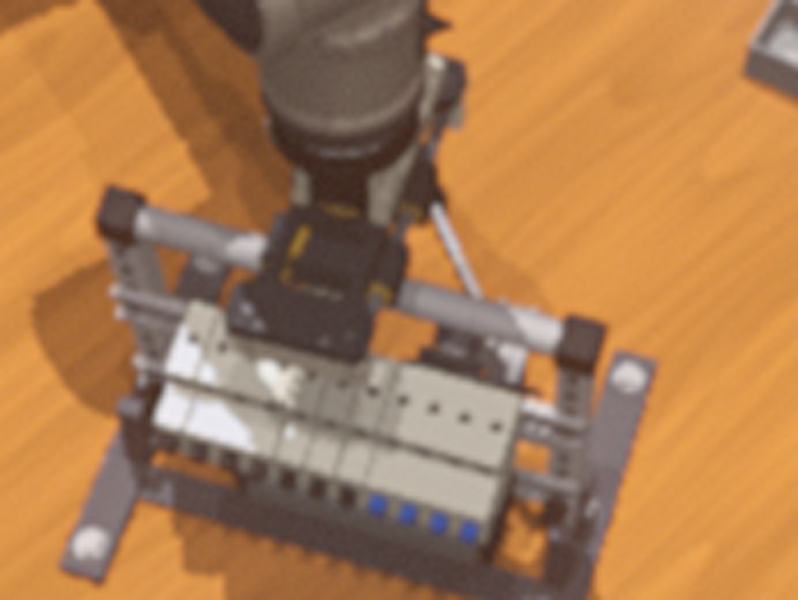

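View pics/top10.png

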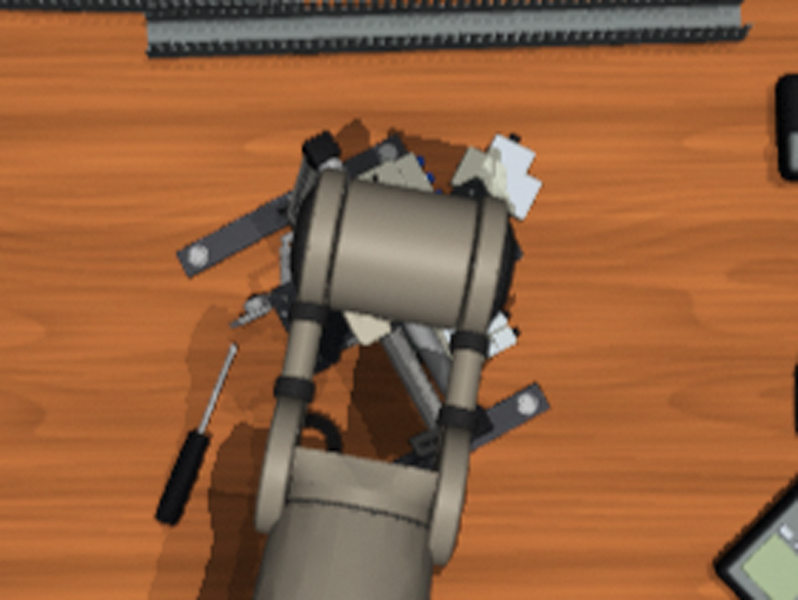

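Request:
play_rows([
  [[-0.0003,-0.003,0,0,-1],[-0.0003,-0.003,0,0,-1],[-0.0003,-0.003,0,0,-1],[-0.0003,-0.003,0,0,-1],[0,-0.002,0,0,-1],[0,-0.001,0,0,-1],[0,0,0,0,-1],[0,0,0,0,-1],[0,0,0,0,-1],[0,0,0,0,-1]],
])

```text
time: 18.1
tool_pos: [0.5688, -0.0198, 0.2705]
tool_rot: [2.393, 1.514, -0.245]
contact_force: [1.8, -1.9, 2.7]
opening: 0.0195
```

```bash
python3 lean.py
```

```text
t 18.1 grasp stand [-0.0103 -0.0032  0.2894] lean 0.040342026167140645 Fstand [-2.4967 -0.642   2.6984] op 0.019518824626560793 yM [-0.9992 -0.007   0.0385]
```

Request:
play_rows([
  [[0,-0.002,0,0,-1],[0,-0.002,0,0,-1],[0,-0.001,0,0,-1],[0,-0.001,0,0,-1],[0,0,0,0,-1],[0,0,0,0,-1],[0,0,0,0,-1],[0,0,0,0,-1],[0,0,0,0,-1],[0,0,0,0,-1]],
])

```text
time: 19.1
tool_pos: [0.5658, -0.014, 0.2704]
tool_rot: [2.399, 1.514, -0.24]
contact_force: [2.0, -1.9, 2.8]
opening: 0.0195
```

```bash
python3 lean.py
```

```text
t 19.1 grasp stand [-0.0037 -0.0032  0.2894] lean 0.014693239948950944 Fstand [-2.6601 -0.8662  2.7793] op 0.019491092346705447 yM [-0.9992 -0.0069  0.0385]
```

Request:
play_rows([
  [[0,-0.0015,0,0,-1],[0,-0.001,0,0,-1],[0,-0.001,0,0,-1],[0,0,0,0,-1],[0,0,0,0,-1],[0,0,0,0,-1],[0,0,0,0,-1],[0,0,0,0,-1],[0,0,0,0,-1],[0,0,0,0,-1]],
])

```text
time: 20.1
tool_pos: [0.5639, -0.0106, 0.2703]
tool_rot: [2.403, 1.514, -0.235]
contact_force: [1.4, -2.9, 3.9]
opening: 0.019
```

```bash
python3 lean.py
```

```text
t 20.1 grasp stand [ 0.0002 -0.0032  0.2893] lean -0.0007636700653495134 Fstand [-3.1985  0.1186  3.9288] op 0.018980824121233274 yM [-0.9992 -0.007   0.0382]
```

Request:
play_rows([
  [[0,-0.001,0,0,-1],[0,-0.001,0,0,-1],[0,-0.001,0,0,-1],[0,0,0,0,-1],[0,0,0,0,-1],[0,0,0,0,-1],[0,0,0,0,-1],[0,0,0,0,-1],[0,0,0,0,-1],[0,0,0,0,-1]],
])

```text
time: 21.1
tool_pos: [0.5624, -0.0079, 0.2702]
tool_rot: [2.4, 1.514, -0.239]
contact_force: [2.5, -2.5, 3.7]
opening: 0.0193
```

```bash
python3 lean.py; python3 - <<'E'
from h import *
s=S(*ST);F=[]
for i in range(6):
    im=robot.read_camera("scene")[:,:,::-1];F.append(s.Rs.T@robot.observe()["contact_force"])
print(np.mean(F,0),np.std(F,0))
cv2.imwrite("pics/scene11.png",cv2.resize(im[180:310,230:403],(798,600),interpolation=cv2.INTER_CUBIC))
E
```

```text
t 21.1 grasp stand [ 0.0032 -0.0032  0.2892] lean -0.012600937914740675 Fstand [-3.3735 -0.9885  3.6527] op 0.01928710467172985 yM [-0.9992 -0.0068  0.0386]
[-2.7528 -0.265   3.1511] [0.5236 0.5618 0.507 ]
```

View pics/scene11.png

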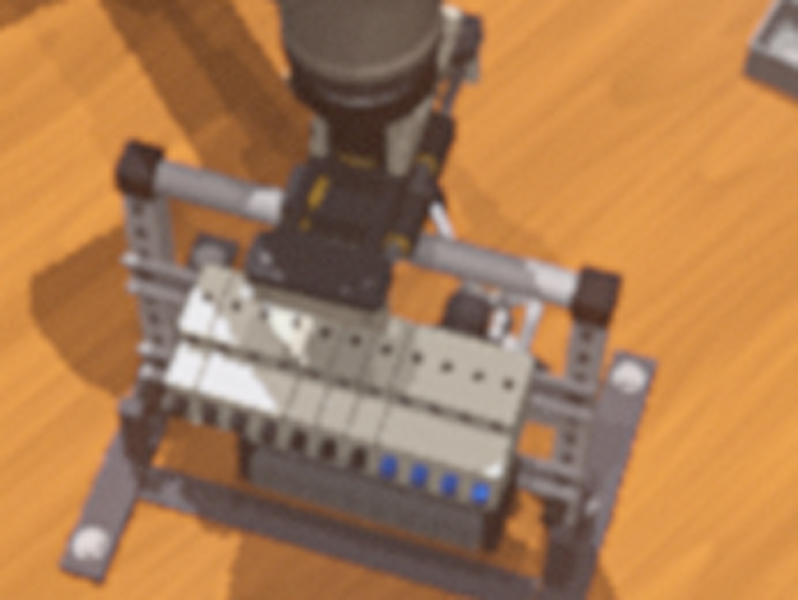

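```bash
python3 - <<'E'
from h import *
for l in(.25,.04,.02,0,-.01,-.02,-.03):
    s=S(*ST,lean=l);print(l,proj("scene",s.f([0,.1306,.255]))+[.93,.65],proj("scene",s.f([0,-.1306,.255]))+[.45,0])
E
```

```text
0.25 [251.3544 239.0527] [351.738 266.944]
0.04 [258.5532 220.3054] [357.7405 247.259 ]
0.02 [259.2563 218.6505] [358.2909 245.5086]
0 [259.9605 217.0222] [358.8364 243.784 ]
-0.01 [260.313  216.2182] [359.1071 242.9317]
-0.02 [260.6656 215.4212] [359.3765 242.0861]
-0.03 [261.0183 214.6313] [359.6444 241.2474]
```

Request:
play_rows([
  [[0,-0.001,0,0,-1],[0,-0.001,0,0,-1],[0,0,0,0,-1],[0,0,0,0,-1],[0,0,0,0,-1],[0,0,0,0,-1],[0,0,0,0,-1],[0,0,0,0,-1],[0,0,0,0,-1],[0,0,0,0,-1]],
])

```text
time: 22.4
tool_pos: [0.5622, -0.0074, 0.2702]
tool_rot: [2.364, 1.511, -0.276]
contact_force: [2.4, -4.0, 2.8]
opening: 0.0195
```

```bash
cat > av.py <<'E'
from h import *
s=S(*ST);F=[]
for i in range(4):
    im=robot.read_camera("scene")[:,:,::-1];F.append(s.Rs.T@robot.observe()["contact_force"])
print(np.mean(F,0),np.std(F,0))
cv2.imwrite("pics/scene%d.png"%(robot.observe()["time"]*100),cv2.resize(im[180:310,230:403],(798,600),interpolation=cv2.INTER_CUBIC))
import lean
E
python3 av.py
```

```text
[-4.0001 -0.747   3.0143] [0.5519 0.6242 0.313 ]
t 22.6 grasp stand [ 0.0038 -0.0032  0.2892] lean -0.014865354741575165 Fstand [-3.6008 -1.741   2.8183] op 0.019779256110129352 yM [-0.9991 -0.0061  0.042 ]
```

Request:
play_rows([
  [[0,-0.001,0,0,-1],[0,-0.0015,0,0,-1],[0,-0.0015,0,0,-1],[0,-0.0015,0,0,-1],[0,-0.0015,0,0,-1],[0,-0.0015,0,0,-1],[0,-0.0015,0,0,-1],[0,-0.0015,0,0,-1],[0,-0.0015,0,0,-1],[0,-0.0015,0,0,-1]],
])

```text
time: 23.6
tool_pos: [0.5617, -0.0062, 0.2703]
tool_rot: [2.164, 1.489, -0.48]
contact_force: [6.0, -8.3, 2.1]
opening: 0.0195
```

```bash
python3 av.py
```

```text
[-10.2452  -0.812    2.3855] [0.5597 0.1927 0.3081]
t 23.8 grasp stand [ 0.0056 -0.0033  0.2892] lean -0.021983625398498102 Fstand [-10.7154  -0.7848   2.4519] op 0.019137722785842182 yM [-0.9977 -0.0005  0.0674]
```

```bash
ls pics | tail -3; python3 - <<'E'
from h import *
im=robot.read_camera("top")[:,:,::-1];cv2.imwrite("pics/top12.png",im)
for l in ["screwdriver","tape_roll","spare_breaker","multimeter","side_cutters","parts_tray","rail_offcut"]:
    print(l,[(np.round(d["point"]),round(d["score"],2)) for d in robot.spot_in("top",l)[:2]])
E
cp $(ls -t pics/scene2*.png|head -1) pics/last.png; python3 lean.py
```

```text
top7.png
top8.png
top9.png
screwdriver [(array([264., 318.]), 0.56)]
tape_roll [(array([300., 306.]), 0.6)]
spare_breaker [(array([372., 213.]), 0.63)]
multimeter [(array([485., 337.]), 0.86), (array([262., 320.]), 0.27)]
side_cutters []
parts_tray [(array([158., 260.]), 0.72)]
rail_offcut [(array([155., 342.]), 0.7)]
t 24.2 grasp stand [ 0.0056 -0.0033  0.2892] lean -0.022032069829459627 Fstand [-9.7674 -0.8914  2.1844] op 0.019616456241460807 yM [-0.9977 -0.0005  0.0673]
```

View pics/last.png

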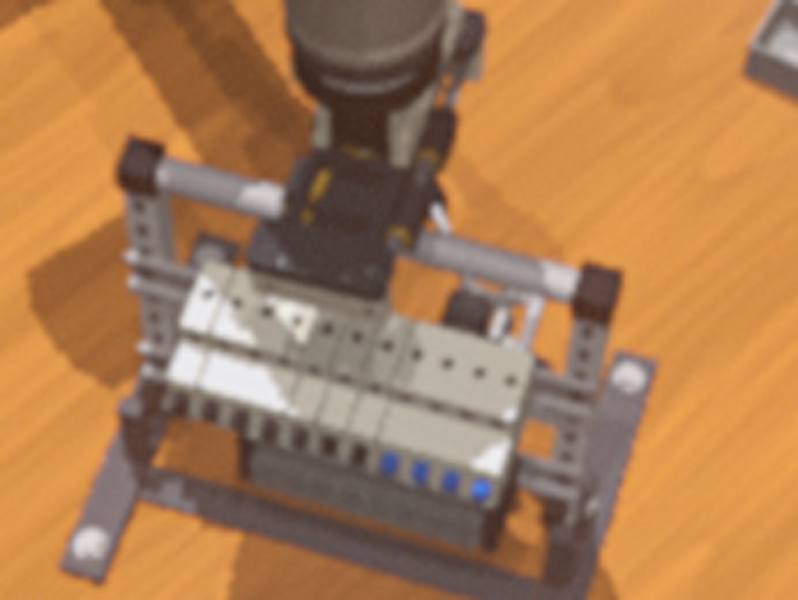

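View pics/top12.png

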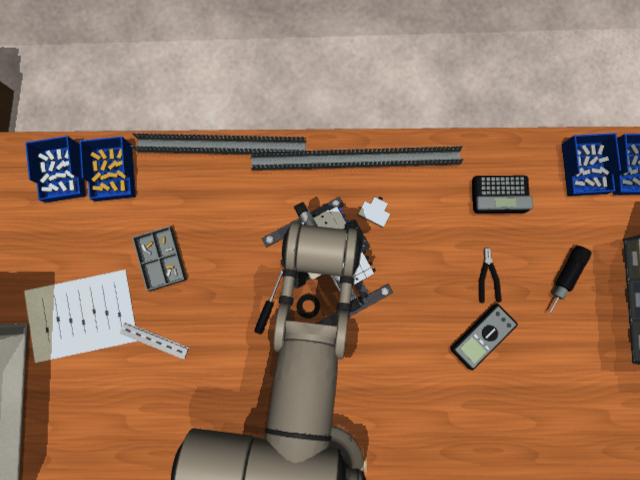

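```bash
python3 -c "
from cell import robot
print(robot.hand_in())"
```

```text
the job is handed in; nothing more can be done
None
```

I pressed the kick tab down with one finger while the frame was still leaning forward. The pictures showed the leg down beside the hub afterwards, with the frame still leaning. I then gripped the top bar at mid-length with 15 N, stood the frame up slowly and handed in at 24.2 s while holding it there.

**Last checks:**
- **Foot on the bench:** I couldn't see the foot or measure its force directly. The backward pull at the bar rose from about 3 N to about 10 N while the bar barely moved, and it held there for about 0.6 s. I take that as the foot bearing on the bench.
- **Lean:** the two estimates disagree slightly. The bar caps in the picture give between 0 and -0.01 rad, and the tool position gives -0.022 rad. Both are inside ±0.04 rad.
- **Grip:** the fingers stopped at about 19 mm opening on the 20 mm bar.
- **Bystanders:** six of the seven were detected within about 5 pixels (roughly 13 mm) of where they started. The network missed the side cutters in the last picture, but they show there in their old place.
- **Tool angle:** the gripper had tilted about 4–5 degrees off vertical by the end, which did not affect the hold.

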